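# Swing a toppled post stand upright and set it on its pad

### The job

The weighted post stand is lying on its side on the desk. With the gripper pointing down, pinch it firmly by the cap at the free end of its post and lift it clear of the desk still lying level; then ease the grip so that the heavy foot swings down under the cap, and grip again. Stand it upright with its foot wholly on the square rubber pad, let go only once the foot rests there, and leave everything else where it is.

Things in the scene. Friction and masses are not known exactly. Their poses are not given: they have to be found in the camera images.
- stand: Loose post stand, 180 mm long, about 0.35 kg: grey painted metal foot 60 x 60 x 28 mm thick, thin bright round post 14 mm in diameter, dark cylindrical cap on the post's free end. Origin on the post's axis, 90 mm from the sole; x axis along the post from foot to cap (up when it stands). Starts lying on a side of its foot, axis level, 30 mm up. Centre of mass about 19 mm from the sole.
- stand_cap (a point): Centre of the stand's cap (where to pinch it), a dark steel cylinder 24 mm in diameter and 20 mm long, on the post's axis, 170 mm from the sole. Pinched here with about 100 N it stays level when lifted. Eased to roughly 50 N it starts to pivot, at about 10 N it hangs nearly upright, below about 4 N it drops out. If closed on it, opening by 0.1 mm takes off 3 to 4 N.
- stand_sole (a point): Centre of the stand's flat square sole, the face of the foot away from the post.
- pad: Square black rubber pad, 130 x 130 x 6 mm, fixed on the desk, with a small steel disc in each corner. Origin at the centre of its underside, on the desk; x and y axes along its edges; its top is at z = 6 mm.
- tip_jar: Bystander: small round jar with a wooden-looking lid, 45 mm across, 27 mm high, origin at the centre of its underside. Leave alone.
- solder_reel: Bystander: small reel of solder wire standing on its flange, 39 mm across, 42 mm high, origin at the centre of its underside. Leave alone.
- kapton_roll: Bystander: amber tape roll lying flat, 72 mm across, 19 mm high, origin at the centre of its underside. Leave alone.

How it is judged:
By the outcome, as a careful person would: the job done as asked, in the order asked, and still so for the second after the job is handed in, with the robot touching nothing.
It also fails if it takes over 64 s, if anything falls off the work surface, if the arm or the gripper's body presses on something with over 40 N, if the wrist force passes 120 N, or if a joint passes its speed limit or range.

### The arm

A 6-joint arm with a two-finger parallel gripper is mounted at the origin on a cart in front of the work surface, level with it; the furniture and walls round the work are solid. World frame = base frame: x ahead of the robot, y to its left, z up, the work surface at z = 0. Lengths are in mm, angles in degrees, forces in N, time in s.
With the tool pointing down it reaches from about 350 to 850 mm from the base axis. Payload 8.1 kg.
Tool frame: the origin (TCP) lies where the fingers leave the gripper's body, on its centre line; the fingertips stand 73 mm ahead of it and the grasp point (between the pads) lies 54 mm ahead of it; z points along the fingers, y is the line along which they close (so a half turn about z gives the same grasp; the last joint's range is limited). The gripper opens to 85 mm and grips with 20 to 120 N. Pads are 22 mm wide; open, the fingers measure 114 mm over their backs; the gripper's body (76 mm by 85 mm) begins 54 mm behind the grasp point. The pads swing forward as they close: fully open they stand 13 mm farther back than shut.
Start: joints at [-71.012, 7.471, 85.268, -0, 87.261, -4.893], TCP at [242.922, -548.63, 303.892] pointing down, gripper open.
Joint ranges: [-169.43, 169.43], [-51.17, 129.36], [1.28, 143.12], [-76.62, 256.62], [0, 156.53], [-152.29, 152.29]. Speed limits (degrees/s): [136.94, 136.94, 159.86, 180, 180, 180].

### API

Orientations are given as [roll, pitch, yaw] about the fixed x, y, z axes, in that order (R = Rz(yaw) Ry(pitch) Rx(roll)).
In Python, from bench import sense, optics, r gives the robot as it stands.
- The arm moves only by the tool servo_tool, never from a script. Its argument "plan" is a list that holds one entry, the list of rows, each a list of 5 numbers: the shift along the world's x, y, z in m, then the turn about the world's z in degrees, then the finger opening in m, from 0 to 0.0854. A call has 1 to 10 rows; each row shifts and turns the commanded pose from where the row before left it; what a row does not reach is not made up. A row lasts 1/10 s, in which the tool goes at most 50 mm and 8.59 degrees, less where a joint would pass 70% of its speed; a pose out of reach is approached as far as the arm can. A call is refused whole if a number of a shift passes 0.05 or a number of a turn 8.59, either way. A call with a gripper value outside its range is refused whole. The fingers move at their own pace and stop on an object; "force" is the grip in N (left out, the last holds). Time passes only in rows, so rows that do not move let the fingers close. It gives the time, the measured TCP pose, the force, the opening and the grip force at its end, in the units of the state.
- sense(): the state, without advancing time (a new reading comes with each control period).
- optics.snapshot(name): name is "scene" or "top"; returns a dict with "frame" (400x640x3 uint8, blue, green, red), "fx", "fy", "cx", "cy" (pixels), "cam_to_world" (4x4, takes a point from camera to world coordinates). Camera axes: x right, y down, z forward; pixel columns grow to the right and rows downward; lengths in mm; the calibration is good to about 2 mm. A picture is of the moment at which its call begins. There is no depth.
- r.hand_in(): hands the job in; it is judged then, once.
The state is a dict: "time": time; "joint_pos": joint angles; "qd": joint speeds; "joint_efforts": joint torques, N m; "tool_pos": TCP position; "tcp_rot": TCP orientation; "ft_force": force on the tool from outside, world axes, zero at the start; "wrist_torque": the same for the moment, N m; "finger_gap": finger opening in mm; "grip_force": force on a finger pad.
Only numpy, scipy, OpenCV 4.12 (cv2) and the standard library are available. Lean on these libraries where they do the work, as an engineer would, in place of code of your own. Each camera call takes 0.05 s, during which the arm holds its last target. There are 200 camera calls.

## Working session

There is one attempt and no reset: what is moved stays moved. The work goes in short steps, Python scripts to look and compute and a tool call to move; the robot and the scene stay as the last step left them, time stands still between calls to the robot, and variables do not carry over. Pictures are saved under pics/ and viewed, at most 12 in all, crops included, and the job is handed in when it is done.

Besides the shell and the picture viewer there is one more tool, called as name([rows], argument=value, ...), one row to a line, values as JSON. servo_tool: Moves the arm, as the interface text tells. Its arguments: {"type":"object","properties":{"plan":{"type":"array"},"force":{"type":"number"}},"required":["plan"]}

```bash
mkdir -p pics; cat > h.py <<'E'
import cv2,numpy as np
from bench import sense,optics,r
def snap(n,f):
    s=optics.snapshot(n); cv2.imwrite('pics/'+f,s['frame']); return s
def px2w(s,u,v,z):
    T=np.array(s['cam_to_world']); d=T[:3,:3]@np.array([(u-s['cx'])/s['fx'],(v-s['cy'])/s['fy'],1]); o=T[:3,3]
    return o+d*(z-o[2])/d[2]
def w2px(s,p):
    T=np.linalg.inv(np.array(s['cam_to_world'])); q=T[:3,:3]@np.array(p)+T[:3,3]
    return q[0]/q[2]*s['fx']+s['cx'],q[1]/q[2]*s['fy']+s['cy']
E
python3 - <<'E'
from h import *
for n in('top','scene'):
    s=snap(n,n+'0.png'); print(n,np.round(s['cam_to_world'],3).tolist(),s['fx'],s['cx'],s['cy'])
print(sense())
E
```

```text
top [[0.075, -0.973, 0.216, 332.507], [-0.997, -0.074, 0.014, 266.715], [0.002, -0.217, -0.976, 1013.277], [0.0, 0.0, 0.0, 1.0]] 418.70718051736407 322.3932201048179 197.91121997183603
scene [[-0.733, -0.409, 0.544, 78.94], [-0.68, 0.415, -0.604, 801.801], [0.021, -0.813, -0.582, 543.994], [0.0, 0.0, 0.0, 1.0]] 410.1588528888488 322.036884595488 203.84536670064736
{'time': 0.1, 'joint_pos': array([-7.10128271e+01,  7.51106029e+00,  8.53234228e+01,  2.02103542e-04,
        8.72626938e+01, -4.89446944e+00]), 'qd': array([ 0.05461256, -0.14638112, -0.2228395 , -0.05275087,  0.02712883,
       -0.03484726]), 'joint_efforts': array([ 7.98837282e-04, -5.70951104e+01, -5.01941299e+01, -1.64930671e-04,
        8.12931190e-03, -7.06593551e-05]), 'tool_pos': array([ 242.79265793, -548.26520058,  302.9426551 ]), 'tcp_rot': array([-1.79903195e+02, -8.49232882e-03,  2.38816253e+01]), 'ft_force': array([0.16649974, 0.62508615, 0.76192714]), 'wrist_torque': array([0.00836601, 0.02660996, 0.03550183]), 'grip_force': 0.0, 'finger_gap': 85.29655268208742}
```

View pics/top0.png

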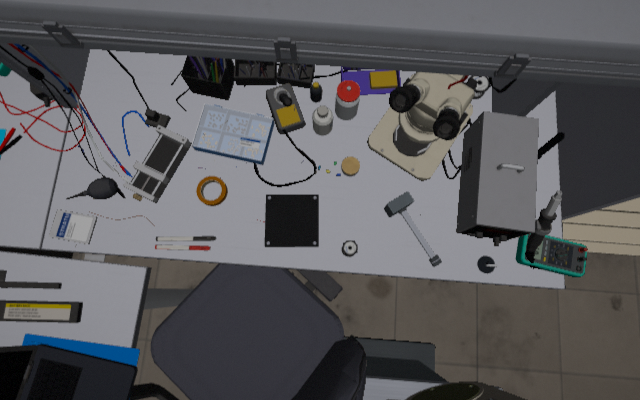

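View pics/scene0.png

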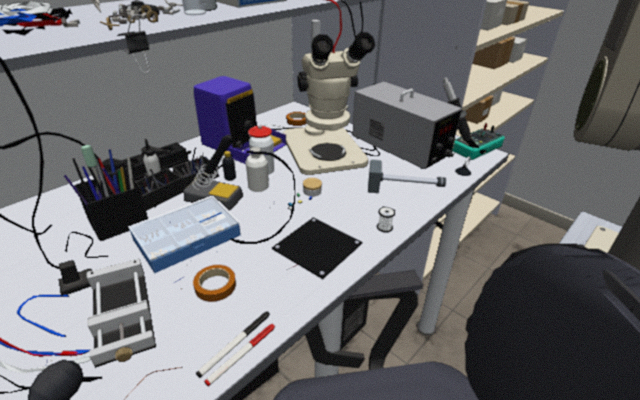

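Top view: the stand's foot is at about (399,205) and its cap at about (435,260). The pad is centred near (292,220), the reel is at (349,247), the jar at (350,166), and a big grey box is at right, with its left edge at u≈460. I'll zoom in on the stand and pad.

```bash
python3 - <<'E'
from h import *
t=cv2.imread('pics/top0.png'); s=cv2.imread('pics/scene0.png')
a=cv2.resize(t[180:280,255:455],None,fx=4,fy=4,interpolation=cv2.INTER_CUBIC)
b=cv2.resize(s[150:200,355:455],None,fx=4,fy=4,interpolation=cv2.INTER_CUBIC)
c=np.zeros((600,800,3),np.uint8); c[:400]=a; c[400:,:400]=b
cv2.imwrite('pics/c1.png',c)
S=optics.snapshot('top')
for n,u,v,z in [('foot',399,205,56),('cap',435,260,30),('pad',292,220,6),('reel',349,247,40),('jar',350,166,27),('box',460,237,0),('boxfar',480,115,0)]: print(n,px2w(S,u,v,z).round(0))
E
```

```text
foot [541. 101.  56.]
cap [422.   8.  30.]
pad [495. 351.   6.]
reel [436. 211.  40.]
jar [636. 220.  27.]
box [485. -59.   0.]
boxfar [ 808. -110.    0.]
```

View pics/c1.png

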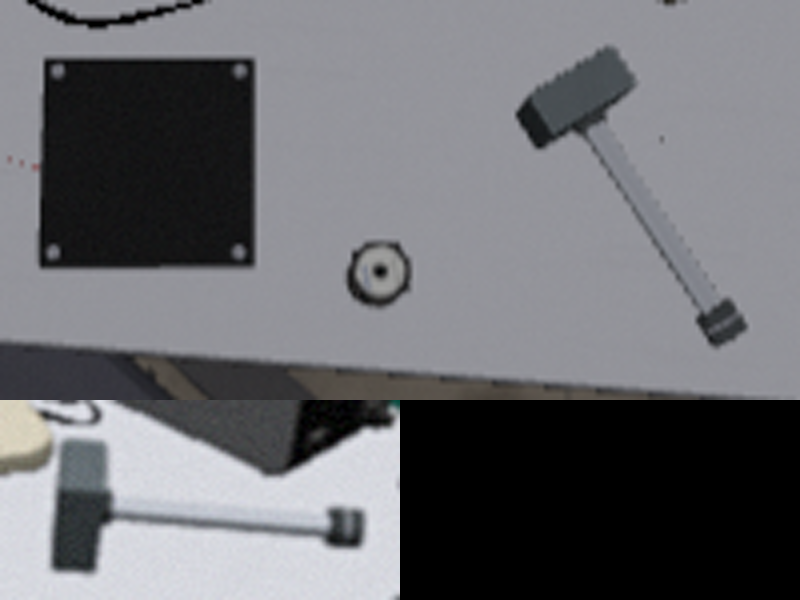

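```bash
python3 - <<'E'
from h import *
from scipy.optimize import least_squares
S=optics.snapshot('top'); C=optics.snapshot('scene')
f=lambda x,y:(255+(x-1.5)/4,180+(y-1.5)/4)
A=px2w(S,*f(592,127),30);B=px2w(S,*f(722,323),30);print(A,B,np.linalg.norm(B-A))
D=px2w(C,355+343.5/4,150+125.5/4,30);print('scene cap',D)
A2=px2w(C,355+110/4,150+105/4,30);print('scene',A2)
for a,b in((A,B),(A2,D)):print('yaw foot->cap',np.degrees(np.arctan2(b[1]-a[1],b[0]-a[0])))
P=[px2w(S,*f(*p),6)for p in((58,71),(240,71),(238,251),(53,252))];print('pad',np.mean(P,0),P)
Q=[px2w(C,*p,6)for p in((313.5,219.5),(359.5,242.5),(321.5,273.5),(276.5,247))];print(np.mean(Q,0))
d=(B-A)/np.linalg.norm(B-A)
# edges top: corners check
n=np.array([-d[1],d[0],0])
for w in(12,28):
  sole=B-170*d
  print([tuple(np.round([(w2px(S,sole+d*x+n*y+[0,0,30])[0]-255)*4,(w2px(S,sole+d*x+n*y+[0,0,30])[1]-180)*4])) for x in(0,28) for y in(-30,30)])
E
```

```text
[531.99891758  87.4580149   30.        ] [421.60181599   7.97761752  30.        ] 136.03181101889453
scene cap [420.8776277    4.93620119  30.        ]
scene [532.78386452  83.82745905  30.        ]
yaw foot->cap -144.24799810835958
yaw foot->cap -144.81706598867223
pad [495.76303947 352.52017167   6.        ] [array([547.00614684, 412.44450658,   6.        ]), array([555.51803412, 300.64835753,   6.        ]), array([444.77582098, 293.02901831,   6.        ]), array([435.75215594, 403.95880427,   6.        ])]
[493.27807926 350.53347057   6.        ]
[(np.float64(525.0), np.float64(93.0)), (np.float64(610.0), np.float64(41.0)), (np.float64(551.0), np.float64(134.0)), (np.float64(637.0), np.float64(81.0))]
[(np.float64(525.0), np.float64(93.0)), (np.float64(610.0), np.float64(41.0)), (np.float64(551.0), np.float64(134.0)), (np.float64(637.0), np.float64(81.0))]
```

The cap is at about (421, 6.5, 30) with the post along a 35.5° line, so I need tool yaw 35.5. The pad centre is at about (494.5, 351.5), yaw about 4.4°. I'll move over now.

servo_tool([
  [[0.0127,0.04,0,1.2,0.0854],[0.0127,0.04,0,1.2,0.0854],[0.0127,0.04,0,1.2,0.0854],[0.0127,0.04,0,1.2,0.0854],[0.0127,0.04,0,1.2,0.0854],[0.0127,0.04,0,1.2,0.0854],[0.0127,0.04,0,1.2,0.0854],[0.0127,0.04,0,1.2,0.0854],[0.0127,0.04,0,1.2,0.0854],[0.0127,0.04,0,0.8,0.0854]],
], force=100)

```text
time: 1.25
tool_pos: [370.0, -147.0, 304.0]
tcp_rot: [180.0, -0.0, 35.5]
ft_force: [0.0, -0.7, -1.0]
finger_gap: 85.4
grip_force: 0.0
```

servo_tool([
  [[0.0127,0.04,0,0,0.0854],[0.0127,0.04,0,0,0.0854],[0.0127,0.04,0,0,0.0854],[0.0127,0.034,0,0,0.0854],[0,0,-0.03,0,0.0854],[0,0,-0.03,0,0.0854],[0,0,-0.03,0,0.0854],[0,0,-0.03,0,0.0854],[0,0,0,0,0.0854],[0,0,0,0,0.0854]],
])

```text
time: 2.25
tool_pos: [420.5, 5.4, 184.2]
tcp_rot: [-180.0, 0.1, 35.5]
ft_force: [-0.3, 0.1, -0.1]
finger_gap: 85.3
grip_force: 0.0
```

```bash
python3 - <<'E'
from h import *
S=snap('top','top1.png');C=snap('scene','scene1.png')
t=cv2.imread('pics/top1.png'); s=cv2.imread('pics/scene1.png')
c=np.zeros((600,800,3),np.uint8)
c[:,:400]=cv2.resize(t[170:320,370:470],(400,600)); c[:,400:]=cv2.resize(s[80:230,375:475],(400,600))
cv2.imwrite('pics/c2.png',c)
E
```

```text
(no output)
```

View pics/c2.png

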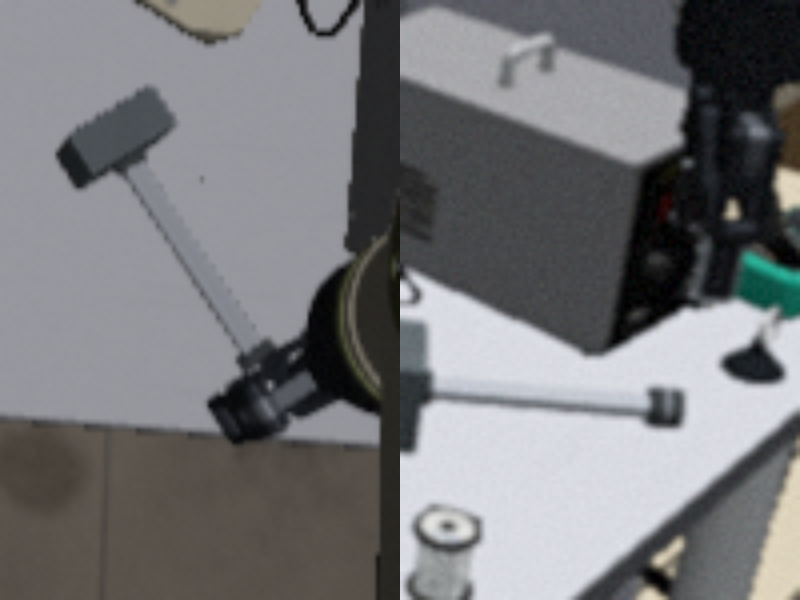

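The open fingers straddle the cap line, square to the post, with nothing in the way of the descent. Going down to TCP z 84.

servo_tool([
  [[0.0005,0.001,-0.03,0,0.0854],[0,0,-0.03,0,0.0854],[0,0,-0.02,0,0.0854],[0,0,-0.01,0,0.0854],[0,0,-0.01,0,0.0854],[0,0,0,0,0.0854],[0,0,0,0,0.05],[0,0,0,0,0.05],[0,0,0,0,0.035],[0,0,0,0,0.035]],
])

```text
time: 3.35
tool_pos: [421.6, 6.3, 84.4]
tcp_rot: [180.0, -0.0, 35.5]
ft_force: [0.7, -0.5, -0.9]
finger_gap: 35.0
grip_force: 0.0
```

servo_tool([
  [[0,0,0,0,0.03],[0,0,0,0,0.026],[0,0,0,0,0.024],[0,0,0,0,0.023],[0,0,0,0,0.022],[0,0,0,0,0.02],[0,0,0,0,0.02],[0,0,0,0,0.02]],
])

```text
time: 4.15
tool_pos: [421.1, 6.4, 83.9]
tcp_rot: [-180.0, 0.0, 35.5]
ft_force: [-1.3, 0.1, 0.1]
finger_gap: 21.9
grip_force: 79.8
```

servo_tool([
  [[0,0,0,0,0.02],[0,0,0,0,0.018],[0,0,0,0,0.018],[0,0,0,0,0.018]],
])

```text
time: 4.55
tool_pos: [421.2, 6.3, 83.9]
tcp_rot: [-180.0, 0.0, 35.5]
ft_force: [-1.7, -0.9, 1.0]
finger_gap: 21.1
grip_force: 97.8
```

```bash
python3 - <<'E'
from h import *
S=snap('top','top2.png');C=snap('scene','scene2.png')
t=cv2.imread('pics/top2.png'); s=cv2.imread('pics/scene2.png')
c=np.zeros((600,800,3),np.uint8)
c[:,:400]=cv2.resize(t[170:320,370:470],(400,600)); c[:,400:]=cv2.resize(s[80:230,375:475],(400,600))
cv2.imwrite('pics/c3.png',c)
E
```

```text
(no output)
```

View pics/c3.png

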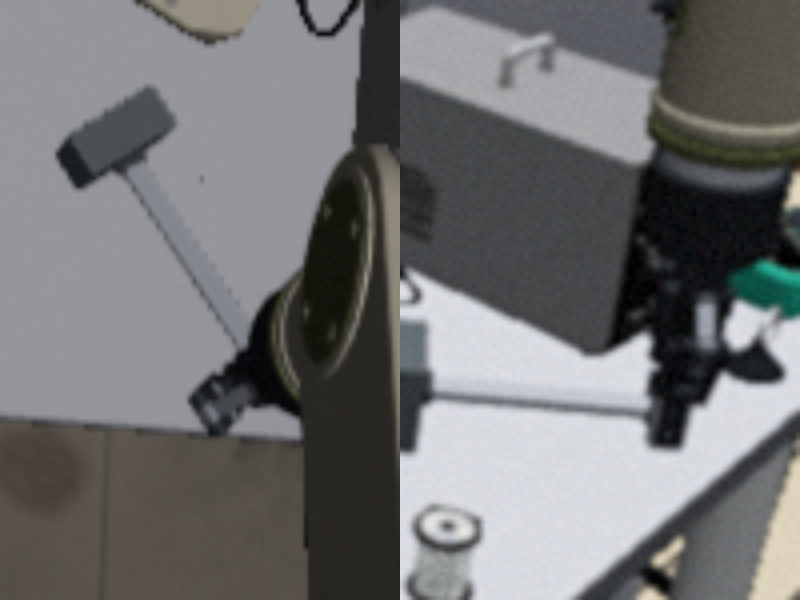

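Both fingers are closed on the cap: gap 21.1 mm, 98 N, post undisturbed. Lifting smoothly with a little extra grip.

servo_tool([
  [[0,0,0,0,0.015],[0,0,0,0,0.015],[0,0,0.003,0,0.015],[0,0,0.006,0,0.015],[0,0,0.01,0,0.015],[0,0,0.012,0,0.015],[0,0,0.012,0,0.015],[0,0,0.01,0,0.015],[0,0,0.006,0,0.015],[0,0,0.003,0,0.015]],
], force=108)

```text
time: 5.65
tool_pos: [421.7, 6.3, 146.9]
tcp_rot: [179.9, -0.1, 35.5]
ft_force: [-0.1, -0.4, -4.1]
finger_gap: 21.1
grip_force: 105.8
```

```bash
python3 - <<'E'
from h import *
q=sense();print(q['ft_force'],q['wrist_torque'],q['grip_force'])
S=snap('top','top3.png');C=snap('scene','scene3.png')
t=cv2.imread('pics/top3.png'); s=cv2.imread('pics/scene3.png')
c=np.zeros((480,800,3),np.uint8)
c[:,:400]=cv2.resize(t[170:290,370:470],(400,480)); c[:,400:]=cv2.resize(s[110:230,360:460],(400,480))
cv2.imwrite('pics/c4.png',c)
E
```

```text
[-0.05940122 -0.37692712 -4.08884105] [-0.25175928  0.42583597  0.00767526] 105.78611969947815
```

View pics/c4.png

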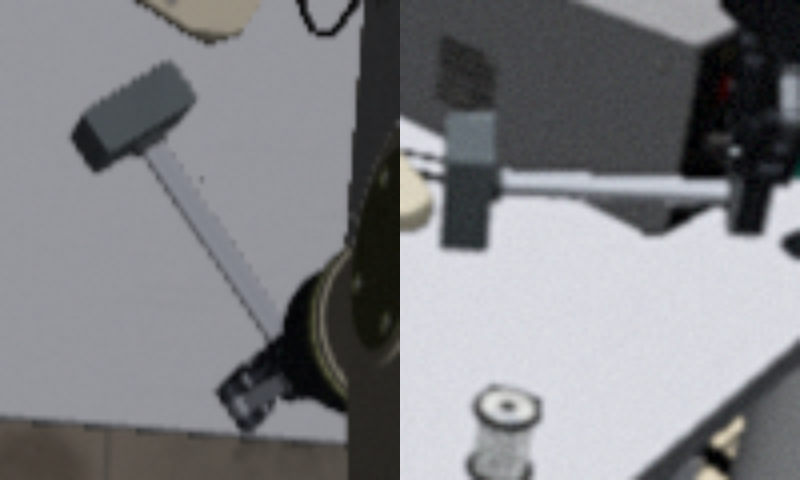

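The stand is off the desk and level. I'll raise it further before letting it swing.

servo_tool([
  [[0,0,0.005,0,0.015],[0,0,0.012,0,0.015],[0,0,0.02,0,0.015],[0,0,0.025,0,0.015],[0,0,0.025,0,0.015],[0,0,0.025,0,0.015],[0,0,0.02,0,0.015],[0,0,0.012,0,0.015],[0,0,0.006,0,0.015],[0,0,0,0,0.015]],
])

```text
time: 6.75
tool_pos: [421.4, 6.3, 296.4]
tcp_rot: [180.0, -0.0, 35.5]
ft_force: [-0.2, 0.0, -3.2]
finger_gap: 21.4
grip_force: 105.9
```

servo_tool([
  [[0,0,0,0,0.0215],[0,0,0,0,0.0219],[0,0,0,0,0.0222],[0,0,0,0,0.0224],[0,0,0,0,0.0224]],
])

```text
time: 7.25
tool_pos: [421.3, 6.5, 295.7]
tcp_rot: [-180.0, -0.0, 35.5]
ft_force: [0.9, 0.8, -4.1]
finger_gap: 22.7
grip_force: 42.6
```

```bash
python3 -c "
from h import *
q=sense();print(q['tool_pos'],q['ft_force'],q['wrist_torque'],q['grip_force'],q['finger_gap'])"
```

```text
[421.26354148   6.45475295 295.71584002] [ 0.94918802  0.8100282  -4.08451446] [-0.13861944  0.15794016 -0.0441357 ] 42.566038370132446 22.671952641640743
```

servo_tool([
  [[0,0,0,0,0.0226],[0,0,0,0,0.0228],[0,0,0,0,0.0229],[0,0,0,0,0.023],[0,0,0,0,0.023]],
])

```text
time: 7.75
tool_pos: [421.4, 6.4, 296.1]
tcp_rot: [180.0, -0.0, 35.5]
ft_force: [-1.2, -1.5, -2.4]
finger_gap: 23.2
grip_force: 23.6
```

```bash
python3 -c "
from h import *
q=sense();print(q['tool_pos'],q['ft_force'],q['wrist_torque'],q['grip_force'],q['finger_gap'])"
```

```text
[421.36189239   6.42636893 296.06779951] [-1.19812419 -1.50848492 -2.3747273 ] [-0.11235126  0.12378443 -0.02379014] 23.59270691871643 23.164734455196832
```

Grip is 23.6 N, so about 10 N needs roughly 0.4 mm more opening.

servo_tool([
  [[0,0,0,0,0.0231],[0,0,0,0,0.0232],[0,0,0,0,0.0233],[0,0,0,0,0.0234],[0,0,0,0,0.0234],[0,0,0,0,0.0234]],
])

```text
time: 8.35
tool_pos: [421.2, 6.4, 295.9]
tcp_rot: [-180.0, -0.0, 35.5]
ft_force: [-0.2, 0.4, -2.7]
finger_gap: 23.3
grip_force: 12.5
```

```bash
python3 - <<'E'
from h import *
q=sense();print(q['tool_pos'],q['ft_force'],q['wrist_torque'],q['grip_force'],q['finger_gap'])
S=snap('top','top4.png');C=snap('scene','scene4.png')
t=cv2.imread('pics/top4.png'); s=cv2.imread('pics/scene4.png')
c=np.zeros((600,800,3),np.uint8)
c[:,:400]=cv2.resize(t[170:320,370:470],(400,600)); c[:,400:]=cv2.resize(s[50:200,370:470],(400,600))
cv2.imwrite('pics/c5.png',c)
E
```

```text
[421.22790141   6.38125822 295.88283111] [-0.1698345   0.42839699 -2.70338674] [ 0.02881022 -0.03153839 -0.05317656] 12.524570524692535 23.337325929991238
```

View pics/c5.png

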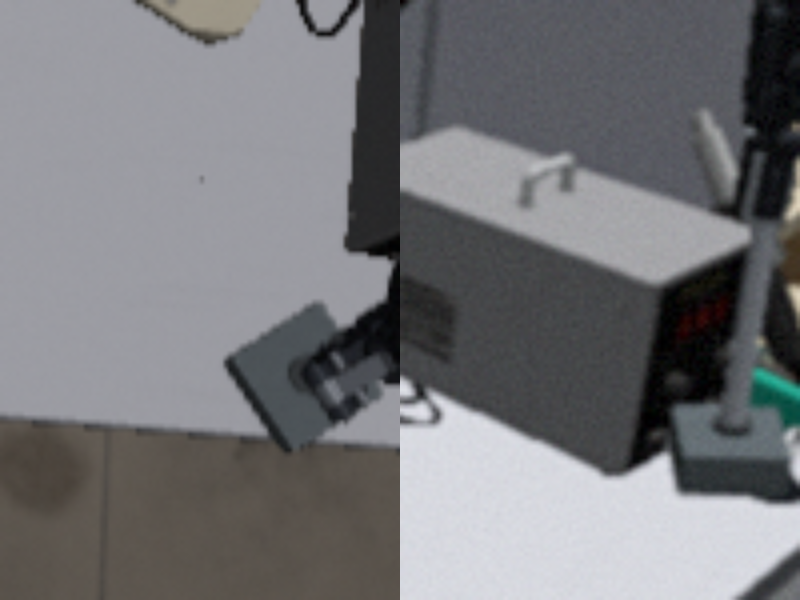

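It hangs nearly upright, with the foot still leaning a few degrees toward +x. I'll ease about 0.1 mm more, then grip again.

servo_tool([
  [[0,0,0,0,0.02345],[0,0,0,0,0.0235],[0,0,0,0,0.0235],[0,0,0,0,0.0235],[0,0,0,0,0.0235]],
])

```text
time: 8.95
tool_pos: [421.2, 6.4, 295.9]
tcp_rot: [-180.0, 0.0, 35.5]
ft_force: [-0.1, 0.0, -2.8]
finger_gap: 23.3
grip_force: 10.0
```

servo_tool([
  [[0,0,0,0,0.022],[0,0,0,0,0.02],[0,0,0,0,0.018],[0,0,0,0,0.015],[0,0,0,0,0.015],[0,0,0,0,0.015]],
], force=100)

```text
time: 9.55
tool_pos: [421.2, 6.4, 295.9]
tcp_rot: [-180.0, 0.0, 35.5]
ft_force: [-0.0, -1.0, -2.7]
finger_gap: 21.2
grip_force: 97.9
```

```bash
python3 - <<'E'
from h import *
q=sense();print(q['tool_pos'],q['ft_force'],q['wrist_torque'],q['grip_force'],q['finger_gap'])
S=snap('top','top5.png');C=snap('scene','scene5.png')
t=cv2.imread('pics/top5.png'); s=cv2.imread('pics/scene5.png')
c=np.zeros((600,800,3),np.uint8)
c[:,:400]=cv2.resize(t[170:320,370:470],(400,600)); c[:,400:]=cv2.resize(s[50:200,400:500],(400,600))
cv2.imwrite('pics/c6.png',c)
# expected pixels if upright: cap, post bottom, in both crops
o=np.array([421.3,6.4,242])
for h in(0,-142,-170):
  p=o+[0,0,h];u=w2px(S,p);v=w2px(C,p);print(h,((u[0]-370)*4,(u[1]-170)*4),((v[0]-400)*4+400,(v[1]-50)*4))
d=np.array([np.cos(np.radians(35.5)),np.sin(np.radians(35.5)),0]);n=np.array([-d[1],d[0],0])
for a,b in((30,30),(30,-30),(-30,30),(-30,-30)):
  p=o+a*d+b*n-[0,0,142];u=w2px(S,p);v=w2px(C,p);print(a,b,((u[0]-370)*4,(u[1]-170)*4),((v[0]-400)*4+400,(v[1]-50)*4))
E
```

```text
[421.21697451   6.36867778 295.87152948] [-0.0156331  -0.95073801 -2.70278   ] [ 0.02639553 -0.04635598 -0.02049226] 97.91135787963867 21.160973092545476
0 (np.float64(386.3589933175954), np.float64(329.58807773669776)) (np.float64(639.7134276096704), np.float64(177.7006725192865))
-142 (np.float64(297.6526759525789), np.float64(353.0975669515676)) (np.float64(585.0925795765993), np.float64(421.39524509998387))
-170 (np.float64(283.267991935988), np.float64(356.9098836364749)) (np.float64(575.4543433208892), np.float64(464.3968818256694))
30 30 (np.float64(220.62776040197537), np.float64(334.26727125524565)) (np.float64(535.9598563309121), np.float64(443.13298025149425))
30 -30 (np.float64(311.42357500322487), np.float64(277.212304434934)) (np.float64(526.3726611818697), np.float64(392.42453411144595))
-30 30 (np.float64(283.60736051735694), np.float64(430.49501536875823)) (np.float64(647.3393998736303), np.float64(452.1060275751619))
-30 -30 (np.float64(375.0371096368999), np.float64(372.0157541141466)) (np.float64(631.995619510873), np.float64(400.643986213037))
```

View pics/c6.png

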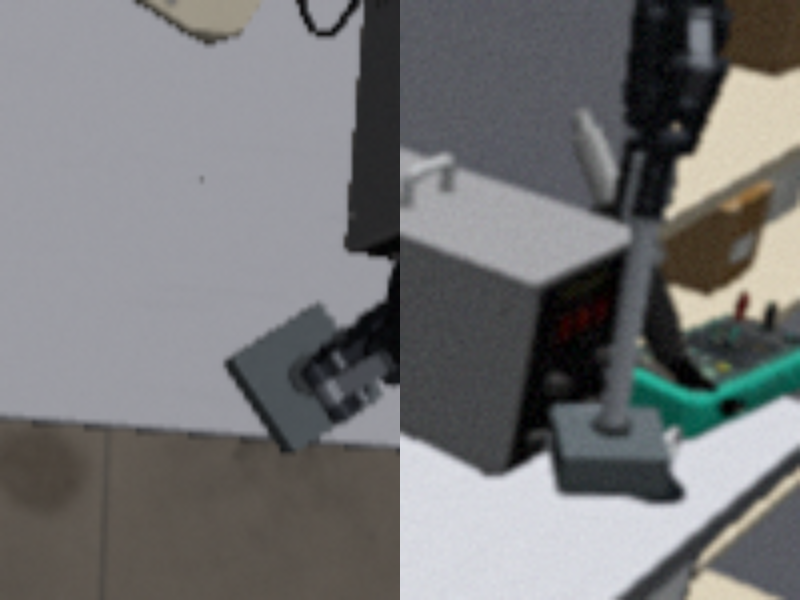

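It is gripped again at 98 N. The foot overshot vertical and leans about 5.5° toward the robot, which the wrist moment confirms. I'll carry it to the pad raised, turning −31° to align with the pad. The cap goes 16 mm beyond the pad centre to allow for the lean.

servo_tool([
  [[0,0,0.008,0,0.015],[0,0.005,0.014,-1,0.015],[0.003,0.012,0.008,-2,0.015],[0.006,0.02,0,-3,0.015],[0.008,0.028,0,-4,0.015],[0.01,0.035,0,-4,0.015],[0.01,0.038,0,-4,0.015],[0.01,0.038,0,-4,0.015],[0.01,0.038,0,-4,0.015],[0.01,0.038,0,-3,0.015]],
])

```text
time: 10.65
tool_pos: [488.6, 260.6, 327.4]
tcp_rot: [-180.0, -0.1, 6.3]
ft_force: [0.3, -0.8, -2.7]
finger_gap: 21.4
grip_force: 98.2
```

servo_tool([
  [[0.008,0.035,0,-2.1,0.015],[0.007,0.028,0,0,0.015],[0.005,0.018,0,0,0.015],[0.002,0.01,0,0,0.015],[0,0.004,0,0,0.015],[0,0,0,0,0.015],[0,0,0,0,0.015]],
])

```text
time: 11.35
tool_pos: [510.2, 352.6, 326.2]
tcp_rot: [180.0, -0.0, 4.3]
ft_force: [0.2, -0.4, -3.1]
finger_gap: 20.9
grip_force: 98.3
```

```bash
python3 - <<'E'
from h import *
q=sense();print(q['tool_pos'],q['tcp_rot'],q['ft_force'],q['wrist_torque'],q['grip_force'],q['finger_gap'],q['joint_pos'])
S=snap('top','top6.png');C=snap('scene','scene6.png')
t=cv2.imread('pics/top6.png'); s=cv2.imread('pics/scene6.png')
c=np.zeros((600,800,3),np.uint8)
c[:,:400]=cv2.resize(t[150:300,240:340],(400,600)); c[:,400:]=cv2.resize(s[130:280,265:365],(400,600))
cv2.imwrite('pics/c7.png',c)
o=np.array(q['tool_pos'])-[0,0,54]
y=np.radians(q['tcp_rot'][2]);d=np.array([np.cos(y),np.sin(y),0]);n=np.array([-d[1],d[0],0])
for t in(0,5.5):
 t=np.radians(t);ax=np.array([0,0,1])*np.cos(t)+d*np.sin(t);dd=d*np.cos(t)-np.array([0,0,1])*np.sin(t)
 print('tilt')
 for a,b in((30,30),(30,-30),(-30,30),(-30,-30),(0,0)):
  p=o+a*dd+b*n-142*ax;u=w2px(S,p);v=w2px(C,p);print(a,b,np.round([(u[0]-240)*4,(u[1]-150)*4,(v[0]-265)*4+400,(v[1]-130)*4]))
E
```

```text
[510.20709289 352.63735024 326.17923284] [ 1.79980798e+02 -3.58802973e-03  4.34042879e+00] [ 0.16401728 -0.37679333 -3.07785734] [-0.02652395 -0.02719231  0.00838759] 98.26466917991638 20.912950327327863 [ 2.99245112e+01  1.01264632e+01  8.00258554e+01 -1.88690655e-02
  8.98527374e+01  1.15584132e+02]
tilt
30 30 [138. 160. 492. 241.]
30 -30 [248. 160. 577. 188.]
-30 30 [135. 269. 594. 291.]
-30 -30 [247. 269. 677. 233.]
0 0 [192. 214. 585. 237.]
tilt
30 30 [137. 185. 515. 257.]
30 -30 [248. 185. 599. 202.]
-30 30 [133. 293. 618. 296.]
-30 -30 [246. 293. 701. 237.]
0 0 [191. 239. 608. 247.]
```

View pics/c7.png

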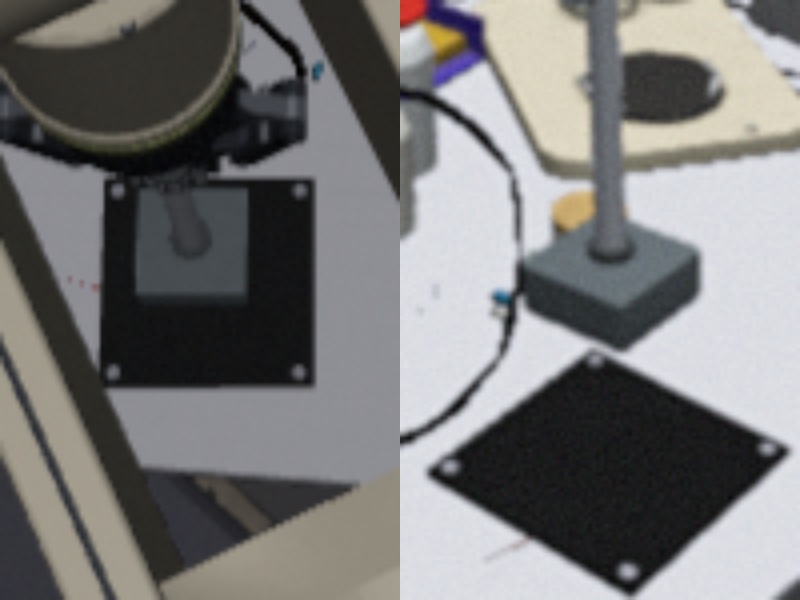

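The image matches a lean of about 5.5°, and the foot is square to the pad and above it. Lowering to just above contact (TCP ≈ 236).

servo_tool([
  [[0,0,-0.006,0,0.015],[0,0,-0.015,0,0.015],[0,0,-0.02,0,0.015],[0,0,-0.02,0,0.015],[0,0,-0.015,0,0.015],[0,0,-0.009,0,0.015],[0,0,-0.004,0,0.015],[0,0,-0.001,0,0.015],[0,0,0,0,0.015],[0,0,0,0,0.015]],
])

```text
time: 12.45
tool_pos: [510.7, 353.6, 237.1]
tcp_rot: [-180.0, -0.1, 4.4]
ft_force: [0.0, -0.3, -3.3]
finger_gap: 21.5
grip_force: 98.3
```

servo_tool([
  [[0,0,-0.001,0,0.015],[0,0,0,0,0.015],[0,0,-0.001,0,0.015],[0,0,0,0,0.015],[0,0,0,0,0.015]],
])

```text
time: 12.95
tool_pos: [510.4, 353.5, 234.3]
tcp_rot: [-180.0, -0.0, 4.4]
ft_force: [0.5, -0.5, -0.2]
finger_gap: 20.8
grip_force: 98.5
```

servo_tool([
  [[0,0,-0.0007,0,0.015],[0,0,0,0,0.015],[0,0,0,0,0.015]],
])

```text
time: 13.25
tool_pos: [510.6, 353.6, 234.3]
tcp_rot: [-180.0, -0.1, 4.4]
ft_force: [-0.7, 0.1, 6.5]
finger_gap: 21.4
grip_force: 99.1
```

The foot edge is touching at TCP z ≈ 234. Now I'll ease to about 12 N and bring the cap back over the foot, so the foot rolls flat while still held.

servo_tool([
  [[0,0,0,0,0.0215],[0,0,0,0,0.0225],[0,0,0,0,0.023],[0,0,0,0,0.0233],[-0.002,-0.0002,-0.0002,0,0.0234],[-0.002,-0.0001,-0.0003,0,0.0234],[-0.002,-0.0002,-0.0003,0,0.0234],[-0.002,-0.0001,-0.0003,0,0.0234],[0,0,0,0,0.0234]],
])

```text
time: 14.15
tool_pos: [502.2, 353.0, 232.6]
tcp_rot: [-180.0, -0.0, 4.4]
ft_force: [-1.0, -0.0, 5.8]
finger_gap: 23.7
grip_force: 13.1
```

servo_tool([
  [[-0.002,-0.0002,-0.0003,0,0.0234],[-0.002,-0.0001,-0.0003,0,0.0234],[-0.002,-0.0002,-0.0003,0,0.0234],[0,0,0,0,0.0234],[0,0,0,0,0.0234]],
])

```text
time: 14.65
tool_pos: [497.2, 352.6, 232.6]
tcp_rot: [-179.9, -0.2, 4.4]
ft_force: [1.8, 0.5, 7.6]
finger_gap: 23.3
grip_force: 13.3
```

servo_tool([
  [[-0.001,-0.0001,-0.0003,0,0.0234],[-0.001,-0.0001,0,0,0.0234],[0,0,0,0,0.0234],[0,0,0,0,0.0234]],
])

```text
time: 15.05
tool_pos: [495.4, 352.5, 232.7]
tcp_rot: [-179.9, -0.2, 4.4]
ft_force: [3.0, 0.5, 9.3]
finger_gap: 23.4
grip_force: 13.5
```

```bash
python3 - <<'E'
from h import *
q=sense();print(q['tool_pos'],q['ft_force'],q['wrist_torque'],q['grip_force'])
S=snap('top','top7.png');C=snap('scene','scene7.png')
t=cv2.imread('pics/top7.png'); s=cv2.imread('pics/scene7.png')
c=np.zeros((600,800,3),np.uint8)
c[:,:400]=cv2.resize(t[150:300,240:340],(400,600)); c[:,400:]=cv2.resize(s[150:300,265:365],(400,600))
cv2.imwrite('pics/c8.png',c)
E
```

```text
[495.44354783 352.4561883  232.70381937] [3.00127806 0.51855273 9.31492988] [ 0.03089385 -0.42199045  0.01110914] 13.458470106124878
```

View pics/c8.png

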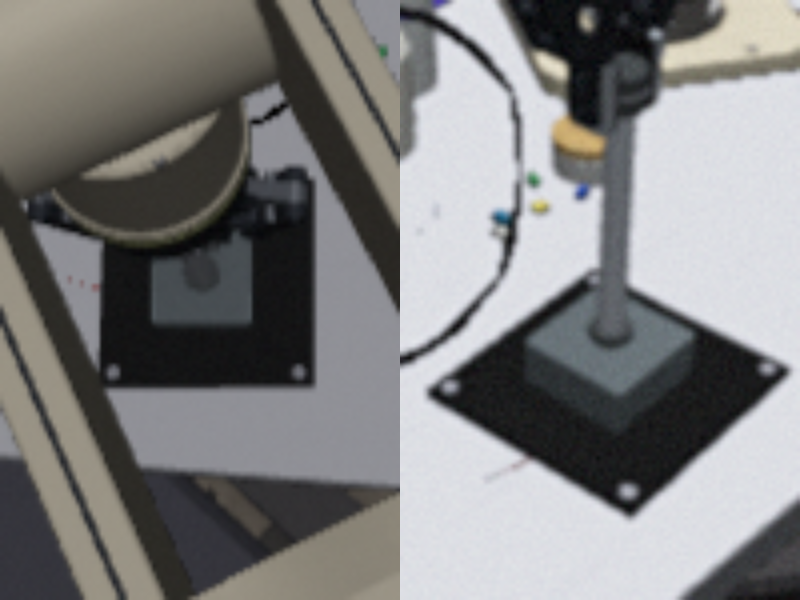

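The foot is flat in the middle of the pad. I'll take out the small sideways preload, open slowly and retreat straight up.

servo_tool([
  [[0.001,0,0.0003,0,0.0234],[0,0,0,0,0.0236],[0,0,0,0,0.024],[0,0,0,0,0.026],[0,0,0,0,0.032],[0,0,0,0,0.045],[0,0,0,0,0.065],[0,0,0,0,0.0854],[0,0,0,0,0.0854],[0,0,0,0,0.0854]],
])

```text
time: 16.15
tool_pos: [495.2, 352.1, 231.2]
tcp_rot: [-180.0, -0.0, 4.4]
ft_force: [-0.3, 0.1, -0.9]
finger_gap: 85.1
grip_force: 0.0
```

servo_tool([
  [[0,0,0.005,0,0.0854],[0,0,0.015,0,0.0854],[0,0,0.02,0,0.0854],[0,0,0.02,0,0.0854],[0,0,0.02,0,0.0854],[0,0,0.015,0,0.0854],[0,0,0.005,0,0.0854],[0,0,0,0,0.0854],[0,0,0,0,0.0854]],
])

```text
time: 17.05
tool_pos: [495.0, 351.9, 330.3]
tcp_rot: [180.0, 0.1, 4.4]
ft_force: [-0.4, -0.6, -2.3]
finger_gap: 85.4
grip_force: 0.0
```

```bash
python3 - <<'E'
from h import *
q=sense();print(q['tool_pos'],q['ft_force'])
C=snap('scene','scene8.png')
E
```

```text
[494.96319004 351.93425974 330.26924171] [-0.39948472 -0.6141951  -2.28777029]
```

View pics/scene8.png

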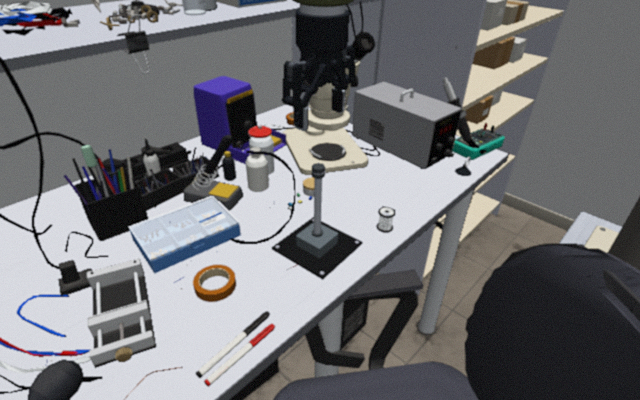

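The stand is upright mid-pad (foot near (317,240)), the gripper is clear above it, and the reel, jar and tape roll haven't moved.

```bash
python3 -c "
from bench import r
print(r.hand_in())"
```

```text
the job is handed in; nothing more can be done
None
```

The stand is upright with its foot wholly on the rubber pad, the gripper is clear of it, the bystanders look unmoved in the last picture, and the job was handed in at about 17 s.

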